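# Fetch the block plane from the tool chest

## Task

Swing the lid of the plywood tool chest up and over until it stays open by itself, lift the block plane out, and set it down, without dropping it, on its sole on top of the board, wholly on the board and lengthwise along it, ready for planing. Leave the lid standing open, and leave the sanding block in the chest and the things lying about on the bench where they are.

Things in the scene. Friction and masses are not known exactly. Their poses are not given: they have to be found in the camera images.
- chest: plywood tool chest fixed to the bench, 190 (x) x 300 (y) x 68 mm high, walls and floor 10 mm. A 10 mm wall along x, its top 45 mm above the bench, makes two bays, 170 (x) x 135 (y) mm inside, centred at y = +/-72.5 mm: one holds the plane, the other the sanding block (varies). On the robot's left or right, the board opposite. Origin: centre of underside; x away from the robot, turned up to 0.35 rad
- lid (a joint): lid angle in rad: 0 closed, grows as it opens, stop at 1.9. The lid (plywood, 190 x 300 x 12 mm, 0.4 kg) is hinged on the chest's far (+x) top edge; its near edge swings up and away from the robot. The hinge is nearly free: below about 1.4 rad the lid falls shut, beyond about 1.55 rad it falls back to the stop and stays open
- lid_handle (a point): centre of the steel bar handle on the lid's top: a round bar 10 mm thick and 110 mm long along the chest's y axis, on two feet at its ends; its centre line is 42 mm above the lid's outer face and 20 mm in from the lid's near edge; 122 mm above the bench when closed. Moves with the lid; z is the lid's outward normal
- lid_hinge (a point): middle of the hinge line, which runs along the chest's y axis, at chest x = +95 mm, height 68 mm. With the lid closed the handle bar's centre line is 170 mm nearer the robot (chest -x) and 54 mm higher
- plane: block plane, about 0.6 kg: dark steel body 150 (x) x 50 (y) x 36 mm high with flat upright sides; on top a slanted bright blade and cap behind, a small dark wood knob in front; 53 mm high in all. Stands on its sole in its bay, length along the chest's x axis within about 0.1 rad. Origin: centre of the sole; x along its length, z up. Grip it by its flat sides at mid-length
- board: brown wooden board 320 (x) x 110 (y) x 22 mm high, fixed flat on the bench between two 14 mm high wooden stops at its ends. Origin: centre of the underside; x along its length; its top is at z = 22 mm. It is turned at most 0.5 rad from the x direction of the robot
- sander: cork sanding block with a wooden grip, 120 x 60 x 42 mm high, loose in the other bay of the chest; stays there. Origin: centre of its underside, x along its length
- tape: roll of paper tape lying flat, 90 mm across, 25 mm high, on the bench between chest and board; bystander. Origin: centre of its underside
- glue: yellow glue bottle, 64 mm across, 170 mm high, standing at the back of the bench; bystander. Origin: centre of its underside
- hammer: hammer, 280 mm long, lying at the back of the bench; bystander. Origin: under its handle, x along its length towards the head

How it is judged:
By the outcome, as a careful person would: the job done as asked, in the order asked, and still so for the second after the job is handed in, with the robot touching nothing.
It also fails if it takes over 66 s, if anything falls off the work surface, if the arm or the gripper's body presses on something with over 40 N, if the wrist force passes 120 N, or if a joint passes its speed limit or range.

## Robot

A 6-joint arm with a two-finger parallel gripper is mounted at the origin on the work surface. World frame = base frame: x ahead of the robot, y to its left, z up, the work surface at z = 0. Lengths are in m, angles in rad, forces in N, time in s.
With the tool pointing down it reaches from about 0.35 to 0.975 m from the base axis. Payload 4.9 kg.
Tool frame: the origin (TCP) lies midway between the tips of the shut fingers; the grasp point (between the pads) lies ctrl.grip_depth behind it (ctrl.grip_depth is the distance from the TCP to the grasp point, in m); y points along the fingers, z is the direction in which the jaws open and shut, and the axes are right-handed (so a half turn about y gives the same grasp; the last joint's range is limited). The gripper opens to 85 mm and grips with 20 to 120 N. Pads are 22 mm wide; open, the fingers measure 114 mm over their backs; the gripper's body (76 mm by 85 mm) begins 54 mm behind the grasp point. The pads swing forward as they close: fully open they stand 13 mm farther back than shut.
Start: joints at [-0.119, 0.053, 1.613, -0, 1.476, -0.119], TCP at [0.625, 0, 0.231] pointing down, gripper open.
Joint ranges: [-3.01, 3.01], [-1.01, 2.22], [0.06, 2.58], [-1.02, 4.17], [0.09, 2.62], [-3.14, 3.14]. Speed limits (rad/s): [2.57, 2.57, 3.14, 3.14, 3.14, 3.14].

## Interface

Orientations are given as a rotation vector (axis times angle).
In Python, from station import ctrl gives the robot as it stands.
- The arm moves only by the tool jog_arm, never from a script. Its argument "moves" is a list of rows, each a list of 6 numbers: the shift along the tool's x, y, z in mm, then the turn, a rotation vector about the tool's x, y, z in rad. In form: [[x, y, z, wx, wy, wz], ...]. A call has 1 to 12 rows; each row shifts and turns the commanded pose from where the row before left it, along the tool's axes as they then stand; what a row does not reach is not made up. A row lasts 1/10 s, in which the tool goes at most 50 mm and 8.59 degrees, less where a joint would pass 70% of its speed; a pose out of reach is approached as far as the arm can. A call is refused whole if a number of a shift passes 50 or a number of a turn 0.15, either way. A call with a gripper value outside its range is refused whole. "grip" is the finger opening in mm, from 0 to 85.4, set as the call begins (left out, the last holds). The fingers move at their own pace and stop on an object; "grip_force" is the grip in N (left out, the last holds). Time passes only in rows, so rows that do not move let the fingers close. It gives the time, the measured TCP pose, the force and the opening at its end, in the units of the state.
- ctrl.get_obs(): the state, without advancing time (a new reading comes with each control period).
- ctrl.get_image(name): name is "scene" or "side" or "wrist"; returns the picture (480x640x3 uint8, red, green, blue); there is no depth.
- ctrl.camera_params(name): a dict with "fx", "fy", "cx", "cy" (pixels), "pose" (4x4, takes a point from camera to world coordinates); the wrist camera has in their place "T_tool_cam" (4x4, takes a point from camera to tool coordinates, whose origin is the TCP and whose axes are the tool frame's). Camera axes: x right, y up, looking along -z (the intrinsics and any distortion apply to the point x, -y, -z); pixel columns grow to the right and rows downward; lengths in m; the calibration is good to about 2 mm. A picture is of the moment at which its call begins: read the wrist's pose just before it. camera_params takes no time and is no camera call.
- ctrl.finish_job(): hands the job in, once; it reports no verdict.
The state is a dict: "t": time; "q": joint angles; "dq": joint speeds; "effort": joint torques, N m; "tool_pos": TCP position; "tool_rot": TCP orientation; "contact_force": force on the tool from outside, world axes, zero at the start; "wrist_torque": the same for the moment, N m; "opening": finger opening in m.
Only numpy, scipy, OpenCV 4.12 (cv2) and the standard library are available. Lean on these libraries where they do the work, as an engineer would, in place of code of your own. Each camera call takes 0.05 s, during which the arm holds its last target. There are 200 camera calls.

## Working session

There is one attempt and no reset: what is moved stays moved. The work goes in short steps, Python scripts to look and compute and a tool call to move; the robot and the scene stay as the last step left them, time stands still between calls to the robot, and variables do not carry over. Pictures are saved under pics/ and viewed, about 8 in all and at most 12, crops included, and the job is handed in when it is done.

Besides the shell and the picture viewer there is one more tool, called after "Request:" as name(argument=value, ...) on one line, values as JSON. jog_arm: Moves the arm, as the interface text tells. Its arguments: {"type":"object","properties":{"moves":{"type":"array","items":{"type":"array","items":{"type":"number"}}},"grip":{"type":"number"},"grip_force":{"type":"number"}},"required":["moves"]}

```bash
ls; mkdir -p pics
python3 - <<'E'
from station import ctrl
import cv2, numpy as np
np.set_printoptions(precision=4,suppress=True)
o=ctrl.get_obs(); print(o, ctrl.grip_depth)
for n in ["scene","side","wrist"]:
    im=ctrl.get_image(n); cv2.imwrite(f"pics/{n}0.png",im[:,:,::-1]); print(n,ctrl.camera_params(n))
E
```

```text
pics
{'t': 0.0, 'q': array([-0.119 ,  0.0533,  1.6143, -0.    ,  1.476 , -0.1189]), 'dq': array([-0.0001, -0.0003, -0.0008, -0.0001, -0.0011,  0.0007]), 'effort': array([  0.0003, -39.367 , -37.0176,  -0.0002,   0.0069,  -0.    ]), 'tool_pos': array([0.6244, 0.0001, 0.2301]), 'tool_rot': array([-1.2105,  1.2108, -1.2081]), 'contact_force': array([-1.0339, -0.4105, -0.551 ]), 'wrist_torque': array([ 0.0135, -0.0005,  0.0026]), 'opening': 0.08561748551451492} 0.0187
scene {'fx': 615.7919904619471, 'fy': 615.7919904619471, 'cx': 316.9714051613606, 'cy': 244.32228215639654, 'pose': array([[-0.4028, -0.7479,  0.5276,  1.3177],
       [ 0.9153, -0.3289,  0.2326,  0.315 ],
       [-0.0005,  0.5766,  0.817 ,  1.2405],
       [ 0.    ,  0.    ,  0.    ,  1.    ]])}
side {'fx': 593.6870821272943, 'fy': 593.6870821272943, 'cx': 321.81079798716553, 'cy': 233.72281193341672, 'pose': array([[ 0.9345,  0.2317, -0.2704,  0.2235],
       [-0.3554,  0.5608, -0.7478, -0.943 ],
       [-0.0216,  0.7948,  0.6064,  0.8735],
       [ 0.    ,  0.    ,  0.    ,  1.    ]])}
wrist {'fx': 342.4861562204556, 'fy': 342.4861562204556, 'cx': 317.30898177662726, 'cy': 233.72247931847085, 'T_tool_cam': array([[-0.0007, -0.953 , -0.303 , -0.079 ],
       [-0.0001,  0.303 , -0.953 , -0.1439],
       [ 1.    , -0.0006, -0.0003,  0.0008],
       [ 0.    ,  0.    ,  0.    ,  1.    ]])}
```

View pics/scene0.png

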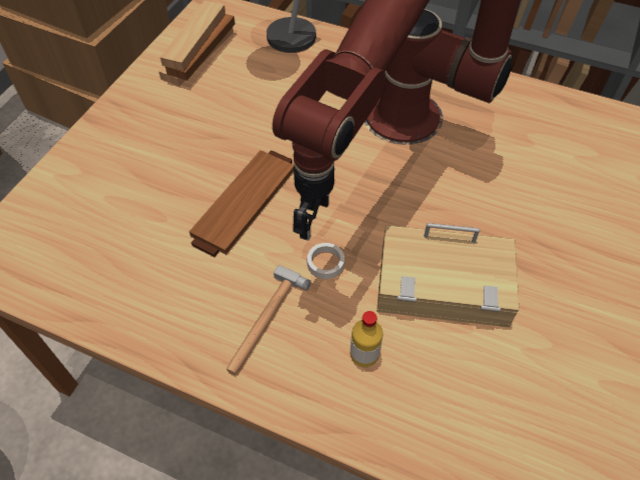

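View pics/side0.png

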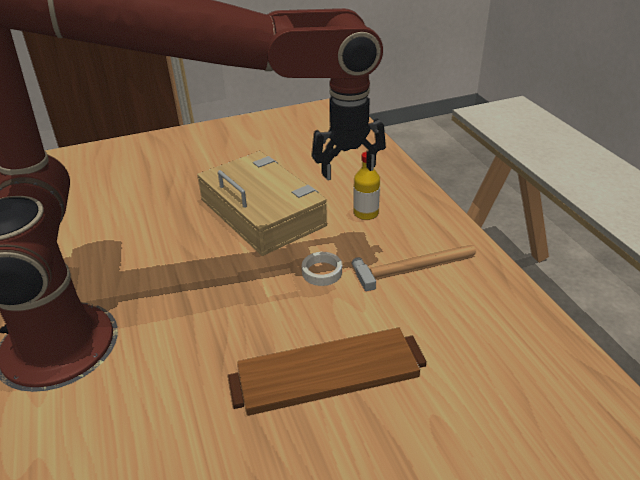

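The scene view shows the chest on the robot's left: lid corners at about (386,229), (516,235), (515,310) and (379,293), handle bar from (427,227) to (478,231). The board is on the right, from (265,153) to (215,250). The tape is at (326,261), the hammer head at (292,278) and the bottle at (367,340). The side view agrees, with the board top corners near (238,362), (402,329), (420,372) and (248,409).

```bash
cat > h.py <<'E'
from station import ctrl
import cv2, numpy as np
from scipy.spatial.transform import Rotation as R
np.set_printoptions(precision=4,suppress=True)
def campose(n,p):
    if n!="wrist": return p["pose"]
    o=ctrl.get_obs(); T=np.eye(4); T[:3,:3]=R.from_rotvec(o["tool_rot"]).as_matrix(); T[:3,3]=o["tool_pos"]
    return T@p["T_tool_cam"]
def ray(n,uv,T=None):
    p=ctrl.camera_params(n); T=campose(n,p) if T is None else T
    d=np.array([(uv[0]-p["cx"])/p["fx"],-(uv[1]-p["cy"])/p["fy"],-1.])
    return T[:3,3],T[:3,:3]@d
def onz(n,uv,z,T=None):
    c,d=ray(n,uv,T); return c+d*(z-c[2])/d[2]
def tri(*obs):
    A=np.zeros((3,3));b=np.zeros(3)
    for n,uv in obs:
        c,d=ray(n,uv); d=d/np.linalg.norm(d); P=np.eye(3)-np.outer(d,d); A+=P;b+=P@c
    return np.linalg.solve(A,b)
def proj(n,X,T=None):
    p=ctrl.camera_params(n); T=campose(n,p) if T is None else T
    x=T[:3,:3].T@(np.asarray(X)-T[:3,3]); return np.array([p["cx"]+p["fx"]*x[0]/-x[2],p["cy"]-p["fy"]*x[1]/-x[2]])
E
python3 - <<'E'
from h import *
S=cv2.imread("pics/scene0.png"); D=cv2.imread("pics/side0.png")
def quad(im,roi,lo,hi,name):
    x0,y0,x1,y1=roi; h=cv2.cvtColor(im,cv2.COLOR_BGR2HSV)
    m=np.zeros(im.shape[:2],np.uint8); m[y0:y1,x0:x1]=cv2.inRange(h,lo,hi)[y0:y1,x0:x1]
    m=cv2.morphologyEx(m,cv2.MORPH_OPEN,np.ones((3,3)))
    c=max(cv2.findContours(m,0,2)[0],key=cv2.contourArea); print(name,cv2.contourArea(c)); 
    return c
for nm,im,px in [("scene",S,[(240,200),(450,260),(395,245),(230,212),(280,172),(470,315),(300,330),(210,247)]),("side",D,[(330,365),(260,180),(330,390),(240,390),(200,300),(230,215)])]:
    h=cv2.cvtColor(im,cv2.COLOR_BGR2HSV); print(nm,[(p,tuple(map(int,h[p[1],p[0]]))) for p in px])
h=cv2.vconcat([cv2.resize(S[210:330,370:530],None,fx=3.5,fy=3.5,interpolation=cv2.INTER_CUBIC)]); 
a=cv2.resize(S[140:260,180:300],(560,560),interpolation=cv2.INTER_CUBIC)
cv2.imwrite("pics/chestcrop.png",cv2.resize(S[215:335,365:525],(800,600),interpolation=cv2.INTER_CUBIC))
for n,pts in {"scene":[(386,229),(516,235),(515,300),(379,293)],}.items():
    P=np.array([onz(n,p,.08) for p in pts]); print(P, np.linalg.norm(P-np.roll(P,-1,0),axis=1))
for pts in [[(238,362),(402,329),(420,372),(248,409)]]:
    P=np.array([onz("side",p,.022) for p in pts]); print(P, np.linalg.norm(P-np.roll(P,-1,0),axis=1))
    print(P.mean(0), [np.arctan2(*(P[i]-P[j])[[1,0]]) for i,j in ((1,0),(2,3))])
hl=onz("scene",(427,229),.122),onz("scene",(478,232),.122); print(hl,np.linalg.norm(hl[0]-hl[1]))
E
```

```text
scene [((240, 200), (12, 151, 142)), ((450, 260), (17, 102, 202)), ((395, 245), (17, 103, 200)), ((230, 212), (12, 153, 143)), ((280, 172), (12, 152, 144)), ((470, 315), (17, 105, 104)), ((300, 330), (14, 113, 201)), ((210, 247), (9, 149, 87))]
side [((330, 365), (14, 158, 129)), ((260, 180), (21, 103, 181)), ((330, 390), (14, 161, 76)), ((240, 390), (10, 152, 74)), ((200, 300), (15, 125, 165)), ((230, 215), (18, 106, 99))]
[[0.4628 0.1152 0.08  ]
 [0.3572 0.3986 0.08  ]
 [0.5307 0.4371 0.08  ]
 [0.6329 0.161  0.08  ]] [0.3024 0.1777 0.2943 0.1762]
[[ 0.3206 -0.1996  0.022 ]
 [ 0.6388 -0.2385  0.022 ]
 [ 0.6208 -0.3451  0.022 ]
 [ 0.3107 -0.3069  0.022 ]] [0.3206 0.1081 0.3125 0.1078]
[ 0.4727 -0.2725  0.022 ] [np.float64(-0.12153487223996702), np.float64(-0.12257480452064438)]
(array([0.4564, 0.2073, 0.122 ]), array([0.4182, 0.3152, 0.122 ])) 0.11442151838231275
```

View pics/chestcrop.png

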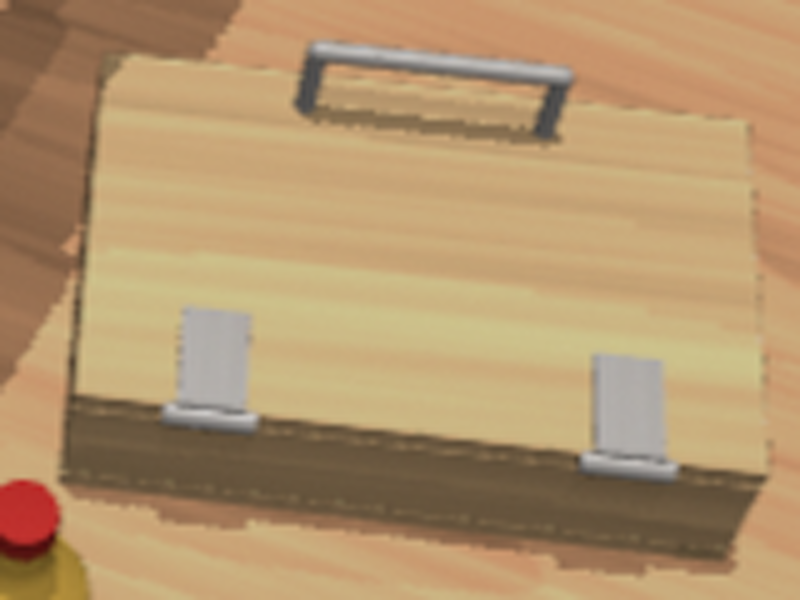

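The crop (5× scale, offset 365,215) gives sharper lid corners: (386,226.2), (514.6,239.2), (518.2,309.8) and (379.4,295). The handle bar's ends are (428,224.6) and (479,230).

Run:
```python
from h import *
P=np.array([onz("scene",p,.08) for p in [(386,226.2),(514.6,239.2),(518.2,309.8),(379.4,295)]])
print(P,np.linalg.norm(P-np.roll(P,-1,0),axis=1)); c=P.mean(0)
ey=(P[1]-P[0]+P[2]-P[3]); ey/=np.linalg.norm(ey); ex=np.array([ey[1],-ey[0],0]); th=np.arctan2(ex[1],ex[0])
print("centre",c,"th",th, [np.arctan2(*(P[i]-P[j])[[1,0]])for i,j in((3,0),(2,1))])
for i,j in((3,0),(2,1)): pass
hl=[onz("scene",p,.122) for p in [(428,224.6),(479,230)]]; m=(hl[0]+hl[1])/2
print("handle",hl,m,np.linalg.norm(hl[0]-hl[1]),"chest frame",(m-c)@ex,(m-c)@ey, "hang",np.arctan2(*(hl[1]-hl[0])[[1,0]])-np.pi/2)
# tape, bottle
print("tape",onz("scene",(326,261),.025),"cap",onz("scene",(369.5,318),.17))
print("hammer head",onz("scene",(292,278),.02),"end",onz("scene",(235,368),.015))
hinge=c+.095*ex; print("hinge",hinge)
for a in (0,.8,1.5,1.9):
  # bar about hinge
  r=np.array([-.170,.054]); x=r[0]*np.cos(a)+r[1]*np.sin(a); z=-r[0]*np.sin(a)+r[1]*np.cos(a)
  b=hinge+ex*x; b[2]=.068+z; print(a,b,np.hypot(*b[:2]))
# side check: predicted handle ends
for s in(-.05,.05):
  X=c+ex*-.075+ey*s; X[2]=.122; print("side pred",proj("side",X),"scene",proj("scene",X))
```

```text
[[0.455  0.1123 0.08  ]
 [0.3704 0.3984 0.08  ]
 [0.5519 0.449  0.08  ]
 [0.6373 0.1636 0.08  ]] [0.2983 0.1884 0.2979 0.1893]
centre [0.5037 0.2808 0.08  ] th 0.28911702217855606 [np.float64(0.2741510183423987), np.float64(0.27195692251707815)]
handle [array([0.4435, 0.2056, 0.122 ]), array([0.4118, 0.3157, 0.122 ])] [0.4277 0.2607 0.122 ] 0.11468319751781751 chest frame -0.07861134693157397 0.0023362343009263498 hang 0.2805858144032294
tape [0.5685 0.008  0.025 ] cap [0.7469 0.1758 0.17  ]
hammer head [ 0.6412 -0.0471  0.02  ] end [ 0.8923 -0.064   0.015 ]
hinge [0.5947 0.3079 0.08  ]
0 [0.4318 0.2594 0.122 ] 0.5037286241303857
0.8 [0.5183 0.2852 0.2276] 0.5916034904320058
1.5 [0.6348 0.3198 0.2414] 0.7108446735653327
1.9 [0.6964 0.3381 0.2114] 0.7741378872438913
side pred [241.6643 189.9157] scene [430.1759 226.2509]
side pred [220.2427 172.4601] scene [474.7022 230.6726]
```

```bash
cat >> h.py <<'E'
def pose():
    o=ctrl.get_obs(); return o["tool_pos"].copy(), R.from_rotvec(o["tool_rot"])
def rot(point,jaw):
    y=np.array(point)/np.linalg.norm(point); z=np.array(jaw)-np.dot(jaw,y)*y; z/=np.linalg.norm(z)
    return R.from_matrix(np.c_[np.cross(y,z),y,z])
def plan(wps,p=None,r=None):
    """wps: (pos TCP, Rotation, n rows); prints rounded rows, closing rounding errors"""
    if p is None: p,r=pose()
    from scipy.spatial.transform import Slerp
    out=[]
    for P,Q,n in wps:
        sl=Slerp([0,1],R.concatenate([r,Q])); p0=p.copy()
        for k in range(1,n+1):
            tp=p0+(P-p0)*k/n; tr=sl(k/n)
            s=np.round(r.inv().apply(tp-p)*1000,0); w=np.round((r.inv()*tr).as_rotvec(),2)
            out.append([int(v) for v in s]+[round(float(v),2) for v in w]); p=p+r.apply(s/1000); r=r*R.from_rotvec(w)
    for i in range(0,len(out),12): print("[" + ",".join(str(x).replace(" ","") for x in out[i:i+12])+"]")
    print("end",p,r.as_rotvec(),"max",np.abs(out).max(0)); return p,r
C=np.array([.5037,.2808,0]); TH=.284
EX=np.array([np.cos(TH),np.sin(TH),0]); EY=np.array([-EX[1],EX[0],0]); EZ=np.array([0,0,1.])
GD=.0187
def bar(a):
    x=-.17*np.cos(a)+.054*np.sin(a); z=.17*np.sin(a)+.054*np.cos(a)
    return C+EX*(.095+x)+EZ*(.068+z)
def lidpose(a,phi,back=0):   # TCP pose with grasp point at bar, moved back along pointing
    y=np.cos(phi)*-EZ+np.sin(phi)*EX; z=np.cos(phi)*EX+np.sin(phi)*EZ
    return bar(a)+y*(GD-.004-back), (y,z)
E
python3 - <<'E'
from h import *
p,r=pose(); M=r.as_matrix(); print(M)
P,(y,z)=lidpose(0,.4,.09)
for s in(1,-1):
    print(s,(r.inv()*rot(y,s*z)).as_rotvec())
E
```

```text
[[ 0.     -0.0016  1.    ]
 [-1.      0.0002  0.    ]
 [-0.0002 -1.     -0.0016]]
1 [ 0.3989 -0.2803  0.0564]
-1 [-0.0807  2.8046  0.5709]
```

Run:
```python
from h import *
P,a=lidpose(0,.4,.08); p,r=plan([(P,rot(*a),11)])
P,a=lidpose(0,.4,0); plan([(P,rot(*a),5)],p,r); print(bar(0))
```

```text
[[-23,4,-20,0.04,-0.03,0.01],[-23,4,-19,0.03,-0.02,0.0],[-24,4,-19,0.04,-0.03,0.01],[-25,2,-18,0.03,-0.02,0.0],[-25,3,-18,0.04,-0.03,0.01],[-25,1,-17,0.04,-0.02,0.0],[-25,2,-17,0.03,-0.03,0.01],[-27,0,-16,0.04,-0.02,0.0],[-26,1,-15,0.04,-0.03,0.01],[-27,0,-15,0.03,-0.03,0.0],[-27,-1,-14,0.04,-0.02,0.01]]
end [0.4069 0.2525 0.1822] [-0.9939  0.7494 -1.1262] max [27.    4.   20.    0.04  0.03  0.01]
[[0,16,0,-0.0,-0.0,-0.0],[0,16,0,-0.0,-0.0,-0.0],[0,16,0,-0.0,-0.0,-0.0],[0,16,0,-0.0,-0.0,-0.0],[0,16,0,-0.0,-0.0,-0.0]]
end [0.4369 0.2615 0.1086] [-0.9939  0.7494 -1.1262] max [ 0. 16.  0.  0.  0.  0.]
[0.4317 0.2598 0.122 ]
```

Request:
jog_arm(moves=[[-23, 4, -20, 0.04, -0.03, 0.01], [-23, 4, -19, 0.03, -0.02, 0.0], [-24, 4, -19, 0.04, -0.03, 0.01], [-25, 2, -18, 0.03, -0.02, 0.0], [-25, 3, -18, 0.04, -0.03, 0.01], [-25, 1, -17, 0.04, -0.02, 0.0], [-25, 2, -17, 0.03, -0.03, 0.01], [-27, 0, -16, 0.04, -0.02, 0.0], [-26, 1, -15, 0.04, -0.03, 0.01], [-27, 0, -15, 0.03, -0.03, 0.0], [-27, -1, -14, 0.04, -0.02, 0.01], [0, 0, 0, 0, 0, 0]], grip=45)

```text
t: 1.35
tool_pos: [0.4043, 0.2539, 0.1808]
tool_rot: [-0.996, 0.747, -1.122]
contact_force: [-0.4, -0.3, -0.7]
opening: 0.0452
```

Run:
```python
from h import *
o=ctrl.get_obs(); print(o["t"],o["tool_pos"],o["tool_rot"],o["q"],o["contact_force"],o["opening"])
P,a=lidpose(0,.4,0); plan([(P,rot(*a),5)])
im=ctrl.get_image("wrist"); T=campose("wrist",ctrl.camera_params("wrist"))
for s in (-.055,.055): print(proj("wrist",bar(0)+EY*s))
cv2.imwrite("pics/w1.png",im[:,:,::-1])
```

```text
1.35 [0.4043 0.2539 0.1808] [-0.9961  0.7471 -1.1221] [ 0.4366 -0.5724  2.2469 -0.0616  1.0706  0.1668] [-0.4176 -0.3263 -0.6919] 0.04518374868840378
[[0,16,1,-0.0,0.0,-0.0],[1,16,0,-0.0,0.0,-0.0],[0,16,1,-0.0,0.0,-0.0],[1,16,0,-0.0,0.0,-0.0],[0,16,1,-0.0,0.0,-0.01]]
end [0.4374 0.2619 0.1083] [-1.0008  0.7428 -1.1307] max [ 1.   16.    1.    0.    0.    0.01]
[316.3737 327.2675]
[316.7784 168.1807]
```

View pics/w1.png

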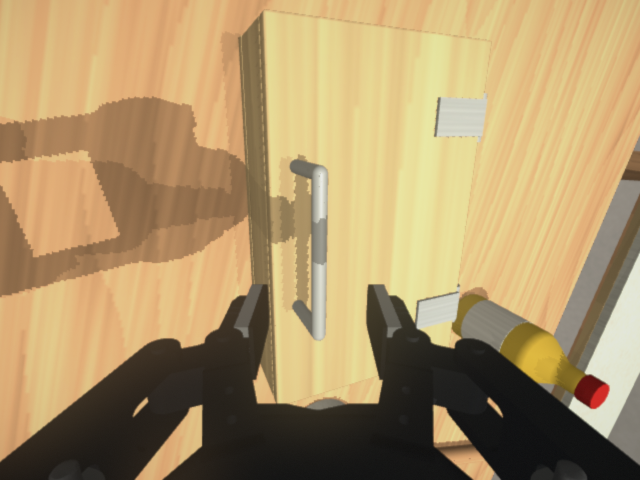

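The wrist view shows the bar from (319,170) to (319,335). I predicted (317,168) and (316,327), so the pose is good to about 2 mm and the bar is centred between the fingers. Next I go in and grip.

Request:
jog_arm(moves=[[0, 16, 1, 0, 0, 0], [1, 16, 1, 0, 0, 0], [0, 16, 0, 0, 0, 0], [1, 16, 0, 0, 0, 0], [0, 16, 1, 0, 0, 0], [0, 0, 0, 0, 0, 0]])

```text
t: 2.0
tool_pos: [0.4406, 0.2589, 0.1081]
tool_rot: [-0.997, 0.752, -1.128]
contact_force: [-0.9, -0.8, 0.3]
opening: 0.0453
```

Request:
jog_arm(moves=[[0, 0, 0, 0, 0, 0], [0, 0, 0, 0, 0, 0], [0, 0, 0, 0, 0, 0], [0, 0, 0, 0, 0, 0], [0, 0, 0, 0, 0, 0]], grip=0, grip_force=30)

```text
t: 2.5
tool_pos: [0.4361, 0.2585, 0.1078]
tool_rot: [-1.006, 0.756, -1.124]
contact_force: [-20.5, -8.4, 7.7]
opening: 0.0091
```

Run:
```python
from h import *
p,r=pose(); print(p,r.as_rotvec())
P0,a0=lidpose(0,.4,0); off=r.inv().apply(p-P0); print("offset tool mm",off*1000)
w=[]
N=12
for k in range(1,N+1):
    a=1.88*k/N; P,y=lidpose(a,.4-.6*k/N); q=rot(*y); w.append((P,q,3))
plan(w)
```

```text
[0.4361 0.2585 0.1078] [-1.0057  0.7558 -1.1243]
offset tool mm [ 2.4166 -0.1334 -1.9713]
[[-1,-7,7,-0.01,-0.0,-0.0],[-1,-6,7,-0.02,-0.0,-0.0],[0,-7,7,-0.01,-0.0,-0.0],[0,-6,7,-0.02,-0.0,-0.0],[0,-6,7,-0.01,-0.0,-0.0],[0,-6,6,-0.02,-0.0,-0.0],[0,-5,8,-0.02,-0.0,-0.0],[0,-5,7,-0.01,-0.0,-0.0],[-1,-5,8,-0.02,-0.0,-0.0],[0,-4,8,-0.02,-0.0,-0.0],[0,-5,8,-0.01,-0.0,-0.0],[0,-4,8,-0.02,-0.0,-0.0]]
[[0,-3,8,-0.02,-0.0,-0.0],[0,-4,9,-0.01,-0.0,-0.0],[0,-4,8,-0.02,-0.0,-0.0],[0,-2,9,-0.02,0.0,-0.0],[0,-3,8,-0.01,0.0,-0.0],[0,-2,9,-0.02,0.0,-0.0],[0,-1,9,-0.02,0.0,-0.0],[0,-2,9,-0.01,0.0,-0.0],[0,-2,9,-0.02,0.0,-0.0],[0,0,9,-0.02,0.0,-0.0],[0,-1,9,-0.01,0.0,-0.0],[0,0,9,-0.02,0.0,-0.0]]
[[0,1,9,-0.02,0.0,-0.0],[0,0,9,-0.01,0.0,-0.0],[0,0,9,-0.02,0.0,-0.0],[0,2,9,-0.02,0.0,-0.0],[0,1,9,-0.01,0.0,-0.0],[0,2,9,-0.02,0.0,-0.0],[0,2,9,-0.02,0.0,-0.0],[0,3,8,-0.01,0.0,-0.0],[0,2,9,-0.02,0.0,-0.0],[0,3,8,-0.02,0.0,-0.0],[0,4,9,-0.01,0.0,-0.0],[0,3,8,-0.02,0.0,-0.0]]
end [0.6906 0.3359 0.1992] [-1.4935  1.1212 -0.9139] max [1.   7.   9.   0.02 0.   0.  ]
```

The bar is held (opening 9 mm), sitting about 4 mm off the commanded centre in the jaw direction. I take that offset out in the first row and swing the lid, checking force on the way.

Request:
jog_arm(moves=[[0, -7, 2, -0.01, 0, 0], [0, -6, 6, -0.02, 0, 0], [0, -7, 7, -0.01, 0, 0], [0, -6, 7, -0.02, 0, 0], [0, -6, 7, -0.01, 0, 0], [0, -6, 6, -0.02, 0, 0], [0, -5, 8, -0.02, 0, 0], [0, -5, 7, -0.01, 0, 0], [0, -5, 8, -0.02, 0, 0], [0, -4, 8, -0.02, 0, 0], [0, -5, 8, -0.01, 0, 0], [0, -4, 8, -0.02, 0, 0]])

```text
t: 3.7
tool_pos: [0.4955, 0.2758, 0.1989]
tool_rot: [-1.153, 0.867, -1.07]
contact_force: [-1.8, -2.4, 0.2]
opening: 0.0083
```

Request:
jog_arm(moves=[[0, -3, 8, -0.02, 0, 0], [0, -4, 9, -0.01, 0, 0], [0, -4, 8, -0.02, 0, 0], [0, -2, 9, -0.02, 0, 0], [0, -3, 8, -0.01, 0, 0], [0, -2, 9, -0.02, 0, 0]])

```text
t: 4.3
tool_pos: [0.5408, 0.2889, 0.2244]
tool_rot: [-1.236, 0.929, -1.036]
contact_force: [-1.3, -1.7, -2.2]
opening: 0.0084
```

Run:
```python
from h import *
p,r=pose(); o=ctrl.get_obs(); print(o["t"],p,r.as_rotvec(),o["contact_force"],o["wrist_torque"],o["opening"])
P0,a0=lidpose(.94,.1,0); print("offset tool mm",r.inv().apply(p-P0)*1000)
w=[]
for k in range(7,13):
    a=1.88*k/12; P,y=lidpose(a,.4-.6*k/12); w.append((P,rot(*y),3))
plan(w)
```

```text
4.3 [0.5408 0.2889 0.2244] [-1.2361  0.9294 -1.0364] [-1.2832 -1.7073 -2.1942] [-0.4136  0.4174 -0.0417] 0.008398547974847792
offset tool mm [ 2.6456 -2.1219 -1.6818]
[[-1,-1,10,-0.02,0.0,-0.0],[-1,0,9,-0.02,0.0,-0.0],[-1,-1,10,-0.02,0.0,-0.0],[0,0,9,-0.02,0.0,-0.0],[0,-1,9,-0.01,0.0,-0.0],[0,-1,9,-0.02,0.0,-0.0],[0,1,9,-0.02,0.0,-0.0],[0,0,9,-0.01,0.0,-0.0],[0,1,9,-0.02,0.0,-0.0],[0,2,9,-0.02,0.0,-0.0],[0,1,9,-0.01,0.0,-0.0],[0,1,9,-0.02,0.0,-0.0]]
[[0,3,9,-0.02,0.0,-0.0],[0,2,8,-0.01,0.0,-0.0],[0,3,9,-0.02,0.0,-0.0],[0,3,8,-0.02,0.0,-0.0],[0,4,9,-0.01,0.0,-0.0],[0,3,8,-0.02,0.0,-0.0]]
end [0.6909 0.3359 0.1991] [-1.4905  1.1197 -0.9143] max [ 1.    4.   10.    0.02  0.    0.  ]
```

Request:
jog_arm(moves=[[0, -1, 9, -0.02, 0, 0], [0, -1, 9, -0.02, 0, 0], [0, -1, 9, -0.02, 0, 0], [0, 0, 9, -0.02, 0, 0], [0, -1, 9, -0.01, 0, 0], [0, 0, 9, -0.02, 0, 0], [0, 1, 9, -0.02, 0, 0], [0, 0, 9, -0.01, 0, 0], [0, 1, 9, -0.02, 0, 0], [0, 2, 9, -0.02, 0, 0], [0, 1, 9, -0.01, 0, 0], [0, 1, 9, -0.02, 0, 0]])

```text
t: 5.5
tool_pos: [0.6446, 0.3189, 0.2243]
tool_rot: [-1.408, 1.058, -0.958]
contact_force: [0.5, -3.1, 0.7]
opening: 0.0085
```

Request:
jog_arm(moves=[[0, 2, 9, -0.02, 0, 0], [0, 2, 8, -0.01, 0, 0], [0, 3, 9, -0.02, 0, 0], [0, 3, 8, -0.02, 0, 0]])

```text
t: 5.9
tool_pos: [0.6755, 0.3279, 0.2093]
tool_rot: [-1.466, 1.101, -0.928]
contact_force: [0.1, -4.5, -2.3]
opening: 0.0088
```

Run:
```python
from h import *
p,r=pose(); o=ctrl.get_obs(); print(o["t"],p,r.as_rotvec(),o["contact_force"],o["wrist_torque"],o["opening"],o["q"])
g=p-r.as_matrix()[:,1]*(GD-.004)
d=g-C; x=d@EX-.095; z=d[2]-.068; print("bar angle est",np.arctan2(.054,.17)*0+np.arctan2(z,-x)-np.arctan2(.054,.17),np.hypot(x,z))
```

```text
5.9 [0.6755 0.3279 0.2093] [-1.4656  1.101  -0.9283] [ 0.0869 -4.5328 -2.3491] [-0.7158  0.1606  0.0827] 0.008781745821260747 [0.3482 0.4635 1.1712 0.0128 1.6733 0.0642]
bar angle est 1.765565477645179 0.17777656641490244
```

Request:
jog_arm(moves=[[0, 4, 9, -0.02, 0, 0], [0, 3, 8, -0.02, 0, 0], [0, 0, 0, 0, 0, 0], [0, 0, 0, 0, 0, 0]])

```text
t: 6.3
tool_pos: [0.6903, 0.3322, 0.1989]
tool_rot: [-1.497, 1.125, -0.911]
contact_force: [1.7, -4.4, -0.4]
opening: 0.0087
```

Request:
jog_arm(moves=[[0, 0, 0, 0, 0, 0], [0, 0, 0, 0, 0, 0], [0, 0, 0, 0, 0, 0], [0, -10, 0, 0, 0, 0], [0, -20, 0, 0, 0, 0], [0, -30, 0, 0, 0, 0], [0, -30, 0, 0, 0, 0], [0, -30, 0, 0, 0, 0]], grip=24)

```text
t: 7.1
tool_pos: [0.7132, 0.3396, 0.3195]
tool_rot: [-1.497, 1.125, -0.909]
contact_force: [0.7, 0.3, 0.4]
opening: 0.0238
```

Run:
```python
from h import *
plan([(C-EX*.03+EZ*.33,rot(-EZ,EY),12)])
```

```text
[[0,3,-20,0.01,-0.13,-0.01],[-3,3,-21,0.02,-0.13,-0.02],[-6,3,-19,0.01,-0.13,-0.01],[-8,3,-19,0.01,-0.13,-0.01],[-10,2,-18,0.02,-0.13,-0.02],[-13,1,-16,0.01,-0.13,-0.01],[-15,1,-14,0.01,-0.13,-0.02],[-16,1,-13,0.02,-0.13,-0.01],[-18,1,-10,0.01,-0.13,-0.01],[-19,0,-8,0.01,-0.13,-0.02],[-20,0,-5,0.02,-0.13,-0.01],[-21,-1,-3,0.01,-0.13,-0.01]]
end [0.4747 0.2719 0.3299] [-1.559  -0.2178  0.2224] max [21.    3.   21.    0.02  0.13  0.02]
```

Request:
jog_arm(moves=[[0, 3, -20, 0.01, -0.13, -0.01], [-3, 3, -21, 0.02, -0.13, -0.02], [-6, 3, -19, 0.01, -0.13, -0.01], [-8, 3, -19, 0.01, -0.13, -0.01], [-10, 2, -18, 0.02, -0.13, -0.02], [-13, 1, -16, 0.01, -0.13, -0.01], [-15, 1, -14, 0.01, -0.13, -0.02], [-16, 1, -13, 0.02, -0.13, -0.01], [-18, 1, -10, 0.01, -0.13, -0.01], [-19, 0, -8, 0.01, -0.13, -0.02], [-20, 0, -5, 0.02, -0.13, -0.01], [-21, -1, -3, 0.01, -0.13, -0.01]], grip=75)

```text
t: 8.3
tool_pos: [0.4737, 0.2716, 0.329]
tool_rot: [-1.558, -0.222, 0.226]
contact_force: [0.1, -0.0, 0.4]
opening: 0.075
```

Request:
jog_arm(moves=[[0, 0, 0, 0, 0, 0], [0, 0, 0, 0, 0, 0], [0, 0, 0, 0, 0, 0]])

```text
t: 8.6
tool_pos: [0.4753, 0.2719, 0.3283]
tool_rot: [-1.56, -0.216, 0.221]
contact_force: [-0.6, 0.0, 0.2]
opening: 0.0751
```

Run:
```python
from h import *
o=ctrl.get_obs(); print(o["t"],o["tool_pos"],o["tool_rot"],o["q"],o["contact_force"])
T=campose("wrist",ctrl.camera_params("wrist")); np.save("T2.npy",T)
im=ctrl.get_image("wrist"); cv2.imwrite("pics/w2.png",im[:,:,::-1])
s=ctrl.get_image("side");cv2.imwrite("pics/side2.png",s[:,:,::-1])
print([proj("wrist",C+EX*a+EY*b+EZ*.068,T) for a in(-.095,.095) for b in(-.15,.15)])
```

```text
8.6 [0.4753 0.2719 0.3283] [-1.5595 -0.2164  0.2214] [ 0.3833 -0.1696  1.6667  0.0009  1.6476 -1.4663] [-0.5975  0.016   0.2294]
[array([184.3819, 136.5089]), array([448.5233, 135.29  ]), array([201.9887, 288.0889]), array([432.4158, 287.1546])]
```

View pics/w2.png

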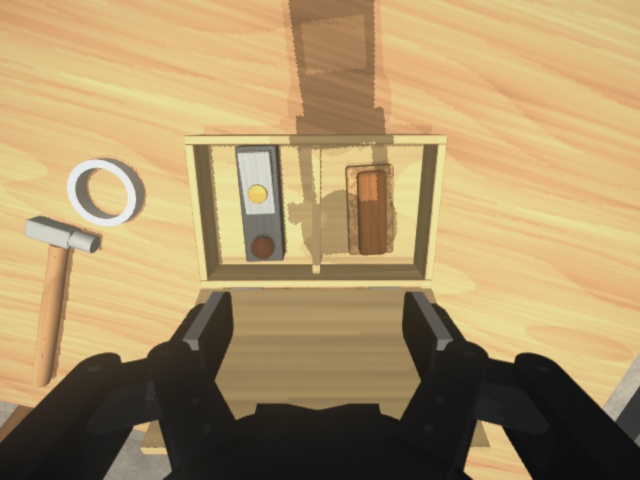

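The lid stands open. The plane is in the left bay of the picture (chest −y), its corners near (236,147), (278,146), (285,260) and (245,262), with the knob at (262,246) on the far side. The sander is in the other bay at (370,210). I'll zoom in on the plane.

Run:
```python
from h import *
im=cv2.imread("pics/w2.png"); side=cv2.imread("pics/side2.png")
a=cv2.resize(im[130:290,180:340],(600,600),interpolation=cv2.INTER_CUBIC)
cv2.imwrite("pics/c2.png",a)
h=cv2.cvtColor(im,cv2.COLOR_BGR2HSV)[135:275,222:300]
m=((h[...,1]<70)).astype(np.uint8)*255
c=max(cv2.findContours(m,0,2)[0],key=cv2.contourArea); print(cv2.minAreaRect(c),cv2.contourArea(c),cv2.boxPoints(cv2.minAreaRect(c))+[222,135])
T=np.load("T2.npy")
P=np.array([onz("wrist",q,.046,T) for q in cv2.boxPoints(cv2.minAreaRect(c))+[222,135]]); print(P, np.linalg.norm(P-np.roll(P,-1,0),axis=1))
```

```text
((38.6113395690918, 67.6505126953125), (116.93756866455078, 41.03410720825195), 84.47245788574219) 4438.5 [[234.5577 146.4299]
 [275.401  142.4773]
 [286.6649 258.8711]
 [245.8217 262.8237]]
[[0.4521 0.1626 0.046 ]
 [0.434  0.2089 0.046 ]
 [0.5759 0.2596 0.046 ]
 [0.5965 0.2084 0.046 ]] [0.0497 0.1507 0.0552 0.1515]
```

View pics/c2.png

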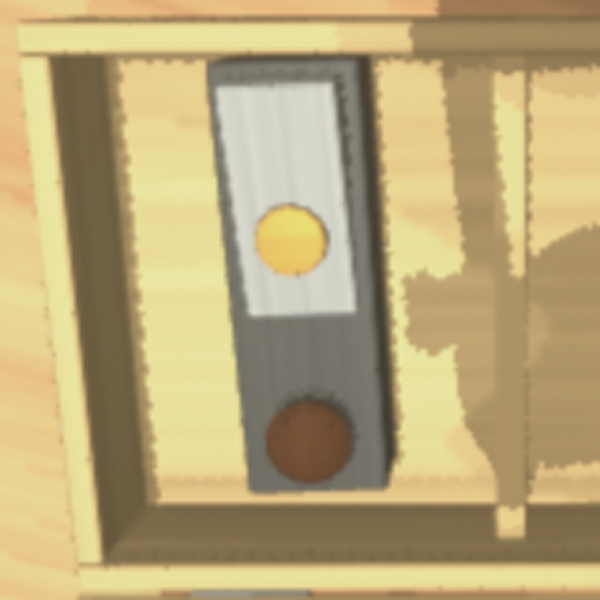

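The crop (3.75×, offset 180,130) gives the body's top corners: (235.5,146.8), (275.2,145.5), (283.2,259.9) and (246.7,261.2). There is free floor on both long sides.

Run:
```python
from h import *
T=np.load("T2.npy")
P=np.array([onz("wrist",q,.046,T) for q in [(235.5,146.8),(275.2,145.5),(283.2,259.9),(246.7,261.2)]]); print(P, np.linalg.norm(P-np.roll(P,-1,0),axis=1))
c=P.mean(0); v=P[2]+P[3]-P[0]-P[1]; v/=np.linalg.norm(v); th=np.arctan2(v[1],v[0])
print("plane",c,th,th-TH,"chest",(c-C)@EX,(c-C)@EY,[np.arctan2(*(P[i]-P[j])[[1,0]]) for i,j in((3,0),(2,1))])
j=np.array([-np.sin(th),np.cos(th),0])
g=c.copy()
p,r=plan([(np.array([c[0],c[1],.13]),rot(-EZ,j),6)])
plan([(np.array([c[0],c[1],.017]),rot(-EZ,j),6)],p,r)
```

```text
[[0.4522 0.1638 0.046 ]
 [0.4375 0.2096 0.046 ]
 [0.5786 0.2555 0.046 ]
 [0.5939 0.209  0.046 ]] [0.0481 0.1484 0.049  0.1487]
plane [0.5156 0.2095 0.046 ] 0.31183971603150185 0.02783971603150187 chest -0.00859092045318185 -0.07179488965442678 [np.float64(0.30885208481022813), np.float64(0.3148336996583229)]
[[4,33,-12,-0.0,-0.01,-0.0],[3,33,-12,-0.0,-0.0,-0.0],[4,33,-12,-0.0,-0.01,-0.0],[3,33,-12,-0.0,-0.0,-0.0],[4,33,-12,-0.0,-0.01,-0.0],[3,33,-11,-0.0,-0.0,-0.0]]
end [0.5151 0.2098 0.1296] [-1.5572 -0.2395  0.246 ] max [ 4.   33.   12.    0.    0.01  0.  ]
[[0,19,0,-0.0,-0.0,-0.0],[0,19,0,-0.0,-0.0,-0.0],[0,18,0,-0.0,-0.0,-0.0],[1,19,0,-0.0,-0.0,-0.0],[0,19,0,-0.0,-0.0,-0.0],[0,19,-1,-0.0,-0.0,-0.0]]
end [0.5159 0.2091 0.0166] [-1.5572 -0.2395  0.246 ] max [ 1. 19.  1.  0.  0.  0.]
```

Request:
jog_arm(moves=[[4, 33, -12, 0, -0.01, 0], [3, 33, -12, 0, 0, 0], [4, 33, -12, 0, -0.01, 0], [3, 33, -12, 0, 0, 0], [4, 33, -12, 0, -0.01, 0], [3, 33, -11, 0, 0, 0], [0, 0, 0, 0, 0, 0], [0, 0, 0, 0, 0, 0]])

```text
t: 9.5
tool_pos: [0.5147, 0.2097, 0.1295]
tool_rot: [-1.557, -0.238, 0.247]
contact_force: [-0.5, 0.6, 0.7]
opening: 0.075
```

Run:
```python
from h import *
p,r=pose(); print(p,r.as_rotvec()); th=.312; j=np.array([-np.sin(th),np.cos(th),0])
plan([(np.array([.5156,.2095,.015]),rot(-EZ,j),7)])
T=campose("wrist",ctrl.camera_params("wrist")); im=ctrl.get_image("wrist"); cv2.imwrite("pics/w3.png",im[:,:,::-1])
```

```text
[0.5147 0.2097 0.1295] [-1.5571 -0.2383  0.247 ]
[[0,16,0,-0.0,-0.0,-0.0],[0,17,0,-0.0,-0.0,-0.0],[1,16,0,-0.0,-0.0,-0.0],[0,16,0,-0.0,-0.0,-0.0],[0,17,0,-0.0,-0.0,-0.0],[0,16,-1,-0.0,-0.0,-0.0],[0,16,0,-0.0,-0.0,-0.01]]
end [0.5153 0.209  0.0155] [-1.5555 -0.246   0.2392] max [ 1.   17.    1.    0.    0.    0.01]
```

View pics/w3.png

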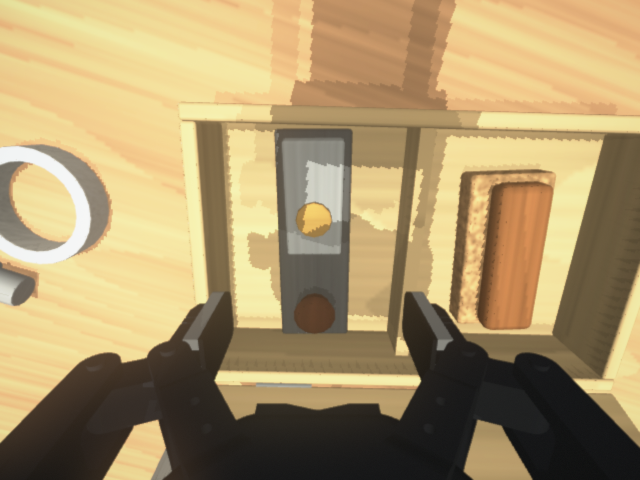

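The plane's axis is at column 315 and the fingers' midline is at about 317. The tips clear the outer wall and the divider, so I descend and grip.

Request:
jog_arm(moves=[[0, 16, 0, 0, 0, 0], [0, 17, 0, 0, 0, 0], [1, 16, 0, 0, 0, 0], [0, 16, 0, 0, 0, 0], [0, 17, 0, 0, 0, 0], [0, 16, 0, 0, 0, 0], [0, 16, 0, 0, 0, 0], [0, 0, 0, 0, 0, 0]])

```text
t: 10.35
tool_pos: [0.513, 0.2094, 0.0125]
tool_rot: [-1.558, -0.236, 0.251]
contact_force: [-0.7, 0.4, -0.4]
opening: 0.0746
```

Request:
jog_arm(moves=[[0, 0, 0, 0, 0, 0], [0, 0, 0, 0, 0, 0], [0, 0, 0, 0, 0, 0], [0, 0, 0, 0, 0, 0], [0, 0, 0, 0, 0, 0]], grip=40, grip_force=80)

```text
t: 10.85
tool_pos: [0.5165, 0.2101, 0.0171]
tool_rot: [-1.557, -0.243, 0.244]
contact_force: [1.4, -0.3, 3.2]
opening: 0.0489
```

Run:
```python
from h import *
p,r=pose(); o=ctrl.get_obs(); print(p,r.as_matrix(),o["contact_force"])
up=p+EZ*.145
p1,r1=plan([(up,r,9)])
th=-.122; j=np.array([-np.sin(th),np.cos(th),0])
t=np.array([.4727,-.2725,.162]); p2,r2=plan([(t,rot(-EZ,j),20)],p1,r1)
S=cv2.imread("pics/scene0.png")
for a,b in((-.16,-.055),(-.16,.055),(.16,.055),(.16,-.055)):
    X=np.array([.4727,-.2725,.022])+a*np.array([np.cos(th),np.sin(th),0])+b*j; print(proj("scene",X),proj("side",X))
```

```text
[0.5165 0.2101 0.0171] [[ 0.9523 -0.0009 -0.3051]
 [ 0.3051 -0.0003  0.9523]
 [-0.001  -1.      0.    ]] [ 1.4327 -0.2829  3.2316]
[[0,-16,0,0.0,0.0,0.0],[0,-16,0,0.0,0.0,0.0],[0,-16,0,0.0,0.0,0.0],[0,-16,0,0.0,0.0,0.0],[0,-17,0,0.0,0.0,0.0],[0,-16,0,0.0,0.0,0.0],[0,-16,0,0.0,0.0,0.0],[0,-16,0,0.0,0.0,0.0],[0,-16,0,0.0,0.0,0.0]]
end [0.5166 0.2101 0.1621] [-1.5572 -0.2426  0.2441] max [ 0. 17.  0.  0.  0.  0.]
[[-9,0,-22,0.0,0.02,-0.0],[-9,0,-23,0.0,0.02,-0.0],[-9,0,-22,0.0,0.02,-0.0],[-8,0,-23,0.0,0.03,-0.0],[-8,0,-23,0.0,0.02,-0.0],[-6,0,-24,0.0,0.02,-0.0],[-7,0,-23,0.0,0.02,-0.0],[-6,0,-23,0.0,0.02,-0.0],[-5,0,-24,0.0,0.02,-0.0],[-6,0,-24,0.0,0.03,-0.0],[-4,0,-24,0.0,0.02,-0.0],[-4,0,-23,0.0,0.02,-0.0]]
[[-3,0,-24,0.0,0.02,-0.0],[-3,0,-25,0.0,0.02,-0.0],[-3,0,-24,0.0,0.02,-0.0],[-2,0,-24,0.0,0.03,-0.0],[-1,0,-24,0.0,0.02,-0.0],[-1,0,-24,0.0,0.02,-0.0],[0,0,-24,0.0,0.02,-0.0],[0,0,-25,0.0,0.02,-0.0]]
end [ 0.4722 -0.2729  0.1623] [-1.5691  0.0949 -0.0935] max [ 9.    0.   25.    0.    0.03  0.  ]
[257.2854 149.4192] [246.1366 409.9522]
[291.5794 164.7718] [237.8055 361.5429]
[220.9157 249.6146] [401.4467 328.699 ]
[184.5476 230.8376] [422.3647 371.9273]
```

Request:
jog_arm(moves=[[0, -8, 0, 0, 0, 0], [0, -12, 0, 0, 0, 0], [0, -16, 0, 0, 0, 0], [0, -16, 0, 0, 0, 0], [0, -16, 0, 0, 0, 0], [0, -16, 0, 0, 0, 0], [0, -16, 0, 0, 0, 0], [0, -16, 0, 0, 0, 0], [0, -16, 0, 0, 0, 0], [0, -13, 0, 0, 0, 0], [0, 0, 0, 0, 0, 0]])

```text
t: 11.95
tool_pos: [0.5174, 0.2104, 0.1638]
tool_rot: [-1.557, -0.244, 0.242]
contact_force: [-0.4, 0.4, -6.4]
opening: 0.0489
```

Request:
jog_arm(moves=[[-9, 0, -22, 0, 0.02, 0], [-9, 0, -23, 0, 0.02, 0], [-9, 0, -22, 0, 0.02, 0], [-8, 0, -23, 0, 0.03, 0], [-8, 0, -23, 0, 0.02, 0], [-6, 0, -24, 0, 0.02, 0], [-7, 0, -23, 0, 0.02, 0], [-6, 0, -23, 0, 0.02, 0], [-5, 0, -24, 0, 0.02, 0], [-6, 0, -24, 0, 0.03, 0], [-4, 0, -24, 0, 0.02, 0], [-4, 0, -23, 0, 0.02, 0]])

```text
t: 13.15
tool_pos: [0.4884, -0.08, 0.1601]
tool_rot: [-1.57, -0.034, 0.043]
contact_force: [0.5, 0.1, -6.3]
opening: 0.0489
```

Request:
jog_arm(moves=[[-3, 0, -24, 0, 0.02, 0], [-3, 0, -25, 0, 0.02, 0], [-3, 0, -24, 0, 0.02, 0], [-2, 0, -24, 0, 0.03, 0], [-1, 0, -24, 0, 0.02, 0], [-1, 0, -24, 0, 0.02, 0], [0, 0, -24, 0, 0.02, 0], [0, 0, -25, 0, 0.02, 0], [0, 0, 0, 0, 0, 0], [0, 0, 0, 0, 0, 0], [0, 0, 0, 0, 0, 0]])

```text
t: 14.25
tool_pos: [0.471, -0.2721, 0.1604]
tool_rot: [-1.568, 0.098, -0.09]
contact_force: [-0.1, 0.9, -5.8]
opening: 0.0488
```

Run:
```python
from h import *
o=ctrl.get_obs(); print(o["t"],o["tool_pos"],o["tool_rot"],o["opening"],o["contact_force"])
T=campose("wrist",ctrl.camera_params("wrist")); np.save("T4.npy",T)
im=ctrl.get_image("wrist"); cv2.imwrite("pics/w4.png",im[:,:,::-1])
s=ctrl.get_image("scene"); cv2.imwrite("pics/scene4.png",s[:,:,::-1])
th=-.122; j=np.array([-np.sin(th),np.cos(th),0])
for a,b in((-.16,-.055),(-.16,.055),(.16,.055),(.16,-.055)):
    X=np.array([.4727,-.2725,.022])+a*np.array([np.cos(th),np.sin(th),0])+b*j; print(proj("wrist",X))
```

```text
14.25 [ 0.471  -0.2721  0.1604] [-1.5684  0.0976 -0.09  ] 0.04876507365035091 [-0.0718  0.8934 -5.7599]
[238.9061   5.8305]
[392.3692   6.4408]
[370.1335 376.789 ]
[259.6746 376.3687]
```

View pics/w4.png

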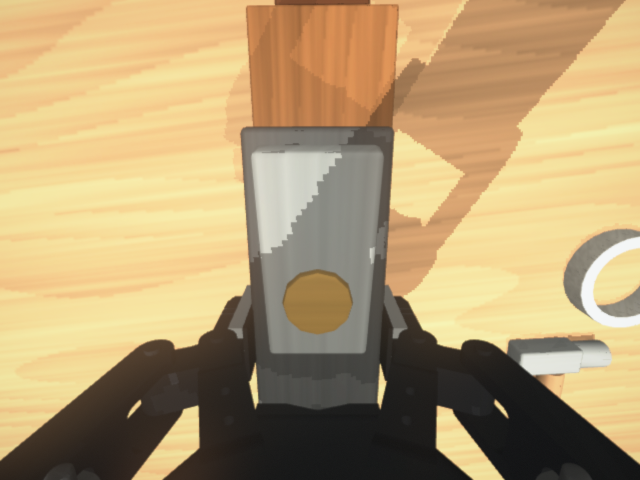

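The near board corners are at (247,6) and (399,6), against predictions of (239,6) and (392,6), so I shift 5 mm towards +y. The angle agrees, and the held plane is aligned with the board. I descend to about 10 mm above contact and then take small steps.

Request:
jog_arm(moves=[[1, 8, 1, 0, 0, 0], [0, 15, 1, 0, 0, 0], [0, 16, 1, 0, 0, 0], [0, 16, 1, 0, 0, 0], [0, 16, 1, 0, 0, 0], [0, 16, 0, 0, 0, 0], [0, 14, 0, 0, 0, 0], [0, 10, 0, 0, 0, 0], [0, 8, 0, 0, 0, 0], [0, 3, 0, 0, 0, 0], [0, 0, 0, 0, 0, 0], [0, 0, 0, 0, 0, 0]])

```text
t: 15.55
tool_pos: [0.473, -0.2686, 0.0399]
tool_rot: [-1.57, 0.096, -0.092]
contact_force: [0.6, -0.6, -6.9]
opening: 0.0488
```

Run:
```python
from h import *
o=ctrl.get_obs(); print(o["t"],o["tool_pos"],o["tool_rot"],o["opening"],o["contact_force"],o["wrist_torque"])
s=ctrl.get_image("side"); cv2.imwrite("pics/side5.png",s[:,:,::-1])
cv2.imwrite("pics/side5c.png",cv2.resize(s[290:430,220:440,::-1],(800,509),interpolation=cv2.INTER_CUBIC))
```

```text
15.55 [ 0.473  -0.2686  0.0399] [-1.5704  0.0963 -0.0923] 0.04876568234832346 [ 0.637  -0.6306 -6.9319] [-0.042   0.005   0.0394]
```

View pics/side5c.png

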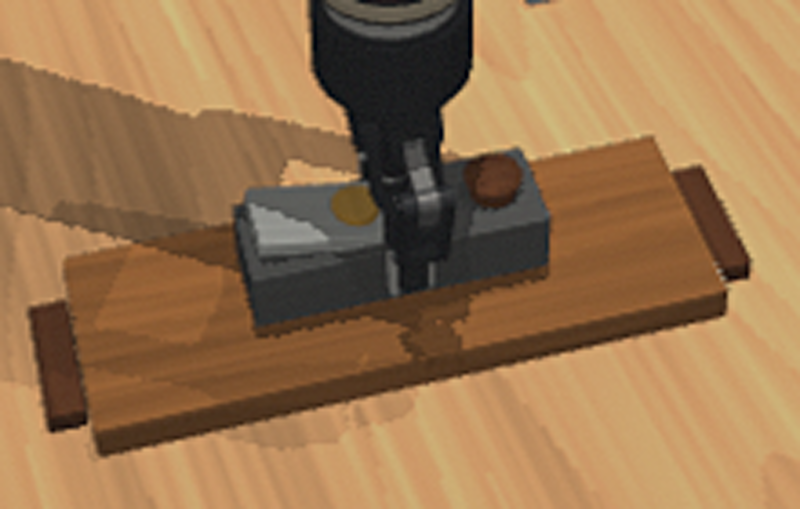

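The plane hangs level over the middle of the board, parallel to it, about 10 mm above it. I lower it slowly onto the top.

Request:
jog_arm(moves=[[0, 4, 0, 0, 0, 0], [0, 3, 0, 0, 0, 0], [0, 1, 0, 0, 0, 0], [0, 0, 0, 0, 0, 0], [0, 0, 0, 0, 0, 0]])

```text
t: 16.1
tool_pos: [0.4724, -0.2682, 0.0311]
tool_rot: [-1.57, 0.097, -0.091]
contact_force: [-0.2, 0.2, -5.8]
opening: 0.0486
```

Request:
jog_arm(moves=[[0, 1, 0, 0, 0, 0], [0, 1, 0, 0, 0, 0], [0, 0, 0, 0, 0, 0], [0, 0, 0, 0, 0, 0]])

```text
t: 16.5
tool_pos: [0.4724, -0.2682, 0.0292]
tool_rot: [-1.57, 0.097, -0.091]
contact_force: [0.6, 0.7, -6.4]
opening: 0.0486
```

Request:
jog_arm(moves=[[0, 1, 0, 0, 0, 0], [0, 0, 0, 0, 0, 0], [0, 0, 0, 0, 0, 0]])

```text
t: 16.8
tool_pos: [0.4727, -0.2684, 0.029]
tool_rot: [-1.57, 0.097, -0.092]
contact_force: [-3.7, 1.8, 3.4]
opening: 0.0485
```

Request:
jog_arm(moves=[[0, 1, 0, 0, 0, 0], [0, 0, 0, 0, 0, 0], [0, 0, 0, 0, 0, 0]])

```text
t: 17.1
tool_pos: [0.4729, -0.2685, 0.029]
tool_rot: [-1.57, 0.097, -0.091]
contact_force: [-6.3, 3.3, 8.3]
opening: 0.0485
```

Contact came at 29 mm, where it should. I relax, open and lift away.

Request:
jog_arm(moves=[[0, -1, 0, 0, 0, 0], [0, 0, 0, 0, 0, 0]])

```text
t: 17.3
tool_pos: [0.4729, -0.2686, 0.0291]
tool_rot: [-1.57, 0.096, -0.092]
contact_force: [-2.6, 2.5, 4.5]
opening: 0.0487
```

Request:
jog_arm(moves=[[0, 0, 0, 0, 0, 0], [0, 0, 0, 0, 0, 0], [0, 0, 0, 0, 0, 0], [0, 0, 0, 0, 0, 0], [0, 0, 0, 0, 0, 0], [0, -10, 0, 0, 0, 0], [0, -25, 0, 0, 0, 0], [0, -40, 0, 0, 0, 0], [0, -40, 0, 0, 0, 0], [0, -40, 0, 0, 0, 0], [0, -40, 0, 0, 0, 0], [0, 0, 0, 0, 0, 0]], grip=75)

```text
t: 18.5
tool_pos: [0.4762, -0.2703, 0.2321]
tool_rot: [-1.577, 0.088, -0.101]
contact_force: [-0.2, 0.3, 0.6]
opening: 0.0752
```

Run:
```python
from h import *
o=ctrl.get_obs(); print(o["t"],o["tool_pos"],o["opening"],o["contact_force"])
s=ctrl.get_image("scene"); d=ctrl.get_image("side")
a=cv2.resize(s[120:400,160:560],(800,560)); cv2.imwrite("pics/scene6.png",a[:,:,::-1])
cv2.imwrite("pics/side6.png",d[:,:,::-1])
```

```text
18.5 [ 0.4762 -0.2703  0.2321] 0.07520587439505667 [-0.1659  0.3087  0.5723]
```

View pics/scene6.png

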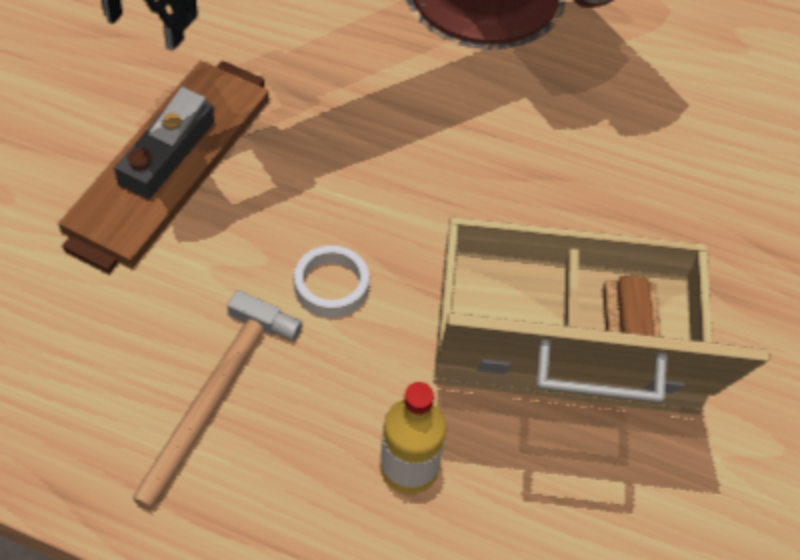

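View pics/side6.png

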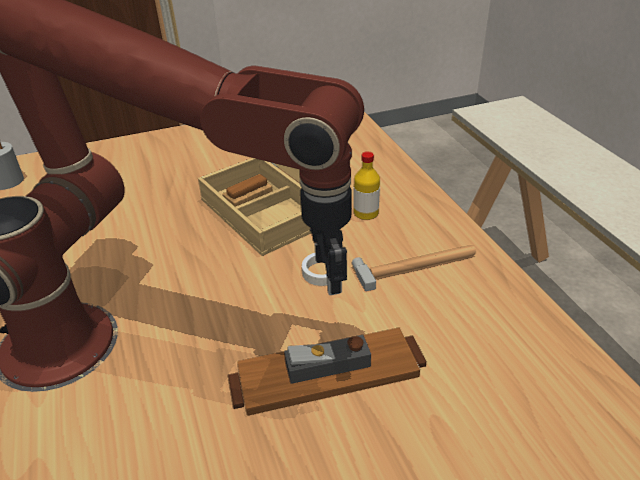

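The scene crop shows the plane flat on its sole near the middle of the board and parallel to it, around (165,140). The lid stands open, the sander is in its bay at (632,305), and the tape, hammer and bottle have not moved. The side view agrees, with the plane at (328,357) and the gripper clear. I hand the job in.

```bash
python3 -c "
from station import ctrl
print(ctrl.finish_job())"
```

```text
the job is handed in; nothing more can be done
None
```

The job is handed in: the lid stands open by itself and the block plane sits on its sole near the middle of the board, lengthwise along it. I swung the lid to about 1.87 rad by its handle, lifted the plane out by its sides, lowered it until it touched, then let go and backed off. It took about 18.6 s of the 66 s allowed.

**Final views:** the scene and side pictures show the plane wholly on the board. The sander is still in its bay, the tape, hammer and bottle have not moved, and the gripper is clear with nothing touching it.

**Forces:** the highest force I read was about 23 N, when the fingers closed on the handle about 4 mm off centre. I only read forces at the end of each call. Setting the plane down reached about 11 N, and it touched the board at the height I expected.

**Disagreements:** my first estimates were off by about 2 mm for the handle and 5 mm sideways for the board. I corrected both from what I measured before going on.

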